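# Hold back the shaker's spring arm

## Robot

A 6-joint arm with a two-finger parallel gripper is mounted at the origin on the work surface. World frame = base frame: x ahead of the robot, y to its left, z up, the work surface at z = 0. Lengths are in mm, angles in degrees, forces in N, time in s.
With the tool pointing down it reaches from about 300 to 850 mm from the base axis. Payload 4.2 kg.
Tool frame: the origin (TCP) lies on the mounting face of the last link; the fingertips stand 191 mm ahead of it and the grasp point (between the pads) lies 172 mm ahead of it (r.hold_point_z is the distance from the TCP to the grasp point, in mm); x points along the fingers, y is the direction in which the jaws open and shut, and the axes are right-handed (so a half turn about x gives the same grasp; the last joint's range is limited). The gripper opens to 91 mm and grips with 3 to 60 N. Pads are 32 mm wide; open, the fingers measure 118 mm over their backs; the gripper's body (76 mm by 178 mm) begins 60 mm behind the grasp point.
Start: joints at [-64.63, 18.312, 89.639, -0, 72.044, -1.146], TCP at [256.71, -514.512, 404.776] pointing down, gripper open.
Joint ranges: [-177.97, 177.97], [-48.28, 115.42], [12.27, 149.76], [-77.06, 257.06], [2.81, 150.46], [-146.56, 146.56]. Speed limits (degrees/s): [147.25, 147.25, 180, 180, 180, 180].

## Interface

Orientations are given as a 3x3 rotation matrix whose columns are the frame's x, y, z axes.
In Python, from cell import sensors, imaging, r, find_in, outline_of gives the robot as it stands. The module is installed in compiled form; this text tells all that it offers.
- The arm moves only by the shell command python3 -m handwheel 'ROWS' [OPENING] [FORCE]. ROWS is JSON, a list of rows, each an object of numbers: "x", "y", "z": the shift along the tool's x, y, z in cm; "rx", "ry", "rz": the turn, a rotation vector about the tool's x, y, z in rad. A call has 1 to 12 rows; each row is the pose to reach, as a shift and turn from the pose commanded when the call began, along the tool's axes at that moment; what a row does not reach only later rows make up. A row lasts 1/10 s, in which the tool goes at most 50 mm and 8.59 degrees, less where a joint would pass 70% of its speed; a pose out of reach is approached as far as the arm can. A call with a gripper value outside its range is refused whole. OPENING is the opening, from -1 (shut) to 1 (fully open), set as the call begins (- or left out, the last holds). The fingers move at their own pace and stop on an object; FORCE is the grip in N (left out, the last holds). Time passes only in rows, so rows that repeat a pose let the fingers close. It gives the time, the measured TCP pose, the force and the opening at its end, in the units of the state.
- sensors.sense(): the state, without advancing time (a new reading comes with each control period).
- imaging.grab_frame(name): name is "scene" or "top" or "wrist"; returns the picture (384x512x3 uint8, red, green, blue); there is no depth.
- imaging.get_calibration(name): a dict with "mtx" (3x3 intrinsics, pixels), "k1" (the pictures are not rectified: a ray, as slopes to the right and down, at radius r is drawn at 1 + k1 r^2 times it, then the intrinsics apply), "R" (3x3) and "t" (3): a world point X has camera coordinates R X + t. Camera axes: x right, y down, z forward; pixel columns grow to the right and rows downward; lengths in mm; the calibration is good to about 2 mm. A picture is of the moment at which its call begins: read the wrist's pose just before it. get_calibration takes no time and is no camera call; for the wrist camera it gives the pose at the moment of the call.
- r.close_job(): hands the job in, once; it reports no verdict.
Trained networks look in the newest picture that a camera, given by its name, has taken for a name from the list of things; names that differ only in an ending like _2 or _b are one class to them, and where a whole thing is asked for, a point or a joint stands for the part that bears it (a point fixed in the world has none). Each returns a list of dicts, best first, with "confidence" (0 to 1); they miss things now and then, are a little off and sometimes report something else, mostly with a low value. They report only what shows in the picture. A call takes as long as a camera call. They do not tell look-alikes from the thing itself.
- find_in(name, camera): "at" ([x, y, z] in mm, in world coordinates, good to about 4 mm: the middle of the surface that is visible of it).
- outline_of(name, camera): "mask" (384x512 bool, what is visible of it).
The state is a dict: "clock": time; "joint_positions": joint angles; "joint_vel": joint speeds; "effort": joint torques, N m; "ee_pos": TCP position; "tcp_rot": TCP orientation; "contact_force": force on the tool from outside, world axes, zero at the start; "wrist_torque": the same for the moment, N m; "grip_width": opening from 0.0 (shut) to 1.0 (fully open).
Only numpy, scipy, OpenCV 4.12 (cv2) and the standard library are available. Lean on these libraries where they do the work, as an engineer would, in place of code of your own. Each camera call takes 0.05 s, during which the arm holds its last target.

## Task

A purple-capped tube has fallen into the opened shaker, into the path of its spring arm. First pick the tube out and lay it flat in the blue tray, without dropping it; only then swing the spring arm by its yellow grip away from the drive wheel until it is against its red stop, and keep holding it there against the spring, so that I can take the drive wheel out: finish while still holding the grip, and never let the arm snap back. Leave everything else where it is.

Things in the scene. Friction and masses are not known exactly. Their poses are not given: they have to be found in the camera images.
- tube_center (a point): Centre of the fallen sample tube: whitish tube with a purple six-sided cap, 100 mm long, 17 mm thick (cap 20 mm over its corners), about 20 g. It lies on the shaker's deck, its centre 8.5 mm above it; x axis = along the tube towards the cap. At least 25 mm is free on both sides for fingers.
- blue_tray: Blue open tray fixed to the bench, outside 130 (x) by 170 (y) by 22 mm high, walls and floor 4 mm. Origin: centre of its underside; its y axis is its long side. It may stand on either of two places, the yellow tray on the other.
- shaker: Opened orbital shaker, platform removed, fixed: cream housing 300 x 300 mm with a metal deck 60 mm above the bench. Origin: centre of its underside, z up. Above the deck rise: the steel drive wheel (100 mm diameter, centre at x +50, y +80 mm; with its pin 30 mm high), the pivot of the spring arm (42 mm high), the red stop post (16 mm thick, 33 mm high, near x +38, y -88 mm), and the yellow grip (66 mm high).
- pivot (a point): The vertical hinge axis of the spring arm, a point 86 mm above the bench, at x +103, y -50 mm of the shaker.
- grip_mid (a point): Middle of the yellow grip: an upright round sleeve, free to turn about its own axis, 18 mm in diameter and 36 mm tall (108 mm above the bench is this point; the grip spans from 90 to 126 mm). It stands on the end of the dark flat spring arm (24 mm wide, top 90 mm above the bench), 120 mm from the pivot, over a black rubber wheel 44 mm in diameter that rests against the drive wheel when the arm is home.
- grip_post: The same yellow grip; origin: centre of its foot, on the arm's top.
- spring_arm (a joint): Swing of the spring arm about the pivot, rad: 0 = home, rubber wheel on the drive wheel; 0.9 = against the red stop. It grows as the grip moves anticlockwise seen from above. The spring always pulls it home: about 2.7 N at the grip at 0, about 8.7 N at 0.9.
- yellow_tray: Yellow tray, same size as the blue one; not to be used.
- green_tube: Bystander: like the fallen tube but with a green cap, lying in the yellow tray. Origin: middle of its underside.
- thumb_nut: Bystander: brass thumb nut, 24 mm in diameter, 15 mm high, loose on a front corner of the shaker's deck.
- tube_rack: Bystander: white wire rack full of purple-capped tubes, 90 x 160 x 106 mm.
- bottle: Bystander: amber bottle, 64 mm in diameter, 150 mm high.
- screwdriver: Bystander: screwdriver lying on the bench.
- tip_box: Bystander: box of pipette tips, 85 x 120 x 59 mm.
- beaker: Bystander: white beaker, 70 mm in diameter, 85 mm high.
- tube: The fallen tube itself; origin: middle of its underside, axes as the centre point's.
Not all that is in view belongs to the job. Leave any orange look-alike of the blue_tray alone. What is shaped like the tube but pink is not meant.

How it is judged (in metres and radians):
On the way, in this order (a step that is already met when the one before it is completed fails the run):
1. the purple-capped tube lies in the blue tray, let go, with the spring arm still home (x of tube_center in the frame of blue_tray between -0.062 and 0.062 m and y of tube_center in the frame of blue_tray between -0.08 and 0.08 m and z of tube_center in the frame of blue_tray below 0.024 m and angle between tube_center's own x axis and vertical between 1.3 and 1.84 rad and contact force between the fingers and tube below 0.05 N and linear speed of tube below 0.03 m/s and value of joint spring_arm below 0.1 rad), for 0.3 s.
2. the spring arm is held by its grip against the stop (value of joint spring_arm above 0.84 rad and contact force between the fingers and grip_post above 3 N), for 0.3 s.
At the end, for the whole second after the job is handed in: The gripper still holds the spring arm by its yellow grip (more than 3 N on the grip), within 0.06 rad of the 0.9 rad stop and at rest; the purple-capped tube lies flat, free and at rest in the blue tray; each bystander is within 30 mm of where it was (all of step 2 and velocity of joint spring_arm between -0.1 and 0.1 rad/s and x of tube_center in the frame of blue_tray between -0.062 and 0.062 m and y of tube_center in the frame of blue_tray between -0.08 and 0.08 m and z of tube_center in the frame of blue_tray below 0.024 m and angle between tube_center's own x axis and vertical between 1.3 and 1.84 rad and contact force between the fingers and tube below 0.05 N and linear speed of tube below 0.03 m/s and distance of each of thumb_nut, tube_rack, bottle, screwdriver, tip_box, beaker, green_tube from where it was at the start of the episode below 0.03 m); the arm keeps its last pose, push and grip.
It fails at once if the spring arm is moved (over 0.2 rad) before the tube is in the blue tray (value of joint spring_arm above 0.2 rad and not (x of tube_center in the frame of blue_tray between -0.062 and 0.062 m and y of tube_center in the frame of blue_tray between -0.08 and 0.08 m and z of tube_center in the frame of blue_tray below 0.024 m)).
It fails at once if the tube is let go more than 50 mm above the blue tray (x of tube_center in the frame of blue_tray between -0.062 and 0.062 m and y of tube_center in the frame of blue_tray between -0.08 and 0.08 m and z of tube_center in the frame of blue_tray above 0.075 m and contact force between anything else and tube below 0.005 N).
It fails at once if the spring arm snaps back (velocity of joint spring_arm below -2.5 rad/s).
It fails at once if a bystander is disturbed (moved over 30 mm) (distance of any of thumb_nut, tube_rack, bottle, screwdriver, tip_box, beaker, green_tube from where it was at the start of the episode above 0.03 m).
It also fails if it takes over 54 s, if anything falls off the work surface, if the arm or the gripper's body presses on something with over 40 N, if the wrist force passes 120 N, or if a joint passes its speed limit or range.

## Working session

There is one attempt and no reset: what is moved stays moved. The work goes in short steps, Python scripts to look and compute and a shell command to move; the robot and the scene stay as the last step left them, time stands still between calls to the robot, and variables do not carry over. Pictures are saved under pics/ and viewed, and the job is handed in when it is done.

```bash
mkdir -p pics; ls; cat > h.py <<'E'
import numpy as np, cv2
from cell import sensors, imaging, r, find_in, outline_of
def grab(n,f):
    im=imaging.grab_frame(n); cv2.imwrite('pics/'+f,im[:,:,::-1]); return im
def ray(n,u,v,cal=None):
    c=cal or imaging.get_calibration(n); K=np.array(c['mtx']);R=np.array(c['R']);t=np.array(c['t'])
    k=c['k1']
    d=np.linalg.solve(K,[u,v,1.0])[:2]
    s=d.copy()
    for _ in range(20): s=d/(1+k*(s@s))
    D=R.T@np.array([s[0],s[1],1]); return -R.T@t, D
def at_z(n,u,v,z,cal=None):
    C,D=ray(n,u,v,cal); return C+D*(z-C[2])/D[2]
def proj(n,X,cal=None):
    c=cal or imaging.get_calibration(n); p=np.array(c['R'])@np.array(X,float)+np.array(c['t'])
    s=p[:2]/p[2]; s=s*(1+c['k1']*(s@s)); q=np.array(c['mtx'])@np.array([s[0],s[1],1]); return q[:2]
E
python3 - <<'E'
from h import *
np.set_printoptions(precision=2,suppress=True)
s=sensors.sense(); print(s)
for n in ('scene','top','wrist'): grab(n,n+'0.png'); print(n,imaging.get_calibration(n))
for n in ('top','scene'):
  for k in ['tube_center','blue_tray','shaker','pivot','grip_mid','yellow_tray','green_tube','thumb_nut']:
    print(n,k,[(np.round(d['at'],1).tolist(),round(d['confidence'],2)) for d in find_in(k,n)])
E
```

```text
pics
{'clock': 0.0, 'joint_positions': array([-64.63,  18.35,  89.71,   0.  ,  72.04,  -1.14]), 'joint_vel': array([0.04, 0.06, 0.08, 0.02, 0.03, 0.07]), 'effort': array([ -0.  , -41.25, -23.2 ,   0.07,   0.05,  -0.  ]), 'ee_pos': array([ 256.63, -514.38,  403.91]), 'tcp_rot': array([[-0.  ,  0.45, -0.89],
       [ 0.  , -0.89, -0.45],
       [-1.  , -0.  , -0.  ]]), 'contact_force': array([ 0.06,  0.44, -0.29]), 'wrist_torque': array([ 0.02, -0.02,  0.05]), 'grip_width': 0.9958685289318447}
scene {'mtx': array([[387.35,   0.  , 257.4 ],
       [  0.  , 387.35, 196.19],
       [  0.  ,   0.  ,   1.  ]]), 'k1': -0.11298840333460013, 'R': array([[ 0.45,  0.9 , -0.01],
       [ 0.64, -0.33, -0.69],
       [-0.62,  0.3 , -0.72]]), 't': array([-247.76, -245.41, 1812.62])}
top {'mtx': array([[449.11,   0.  , 260.84],
       [  0.  , 449.11, 196.84],
       [  0.  ,   0.  ,   1.  ]]), 'k1': -0.03978880778112565, 'R': array([[-0.02, -1.  , -0.01],
       [-1.  ,  0.02, -0.1 ],
       [ 0.1 ,  0.01, -1.  ]]), 't': array([  41.68,  480.67, 1471.68])}
wrist {'mtx': array([[278.31,   0.  , 255.8
[... 568 characters left out ...]
.6, -164.7, 76.6], 0.67)]
top green_tube [([631.1, 314.9, 3.4], 0.75), ([447.7, 286.5, 16.6], 0.67)]
top thumb_nut [([631.8, 315.3, 6.0], 0.45), ([482.9, 7.0, 64.9], 0.43)]
scene tube_center [([616.2, -89.9, 112.8], 0.6), ([337.3, -137.2, 14.0], 0.45), ([559.2, -175.6, 73.6], 0.43)]
scene blue_tray [([628.8, 315.2, 7.0], 0.94), ([218.1, 295.4, 3.3], 0.69)]
scene shaker [([643.9, -111.4, 60.7], 0.91)]
scene pivot [([640.7, -113.9, 61.4], 0.7), ([601.5, -455.7, 93.3], 0.42)]
scene grip_mid [([608.0, -81.1, 111.9], 0.62), ([559.9, -174.3, 81.6], 0.16)]
scene yellow_tray [([443.3, 281.4, 1.8], 0.68)]
scene green_tube [([557.8, -173.3, 78.5], 0.4), ([449.1, 285.1, 18.6], 0.38)]
scene thumb_nut []
```

```bash
python3 -c "
import cv2
for n in ('top','scene'):
  im=cv2.imread(f'pics/{n}0.png'); cv2.imwrite(f'pics/{n}0b.png',cv2.resize(im,(800,600),interpolation=cv2.INTER_CUBIC))
im=cv2.imread('pics/top0.png'); print(im.shape)
c=im[110:310,200:400]; cv2.imwrite('pics/top0c.png',cv2.resize(c,(600,600),interpolation=cv2.INTER_CUBIC))
"
```

```text
(384, 512, 3)
```

View pics/top0b.png

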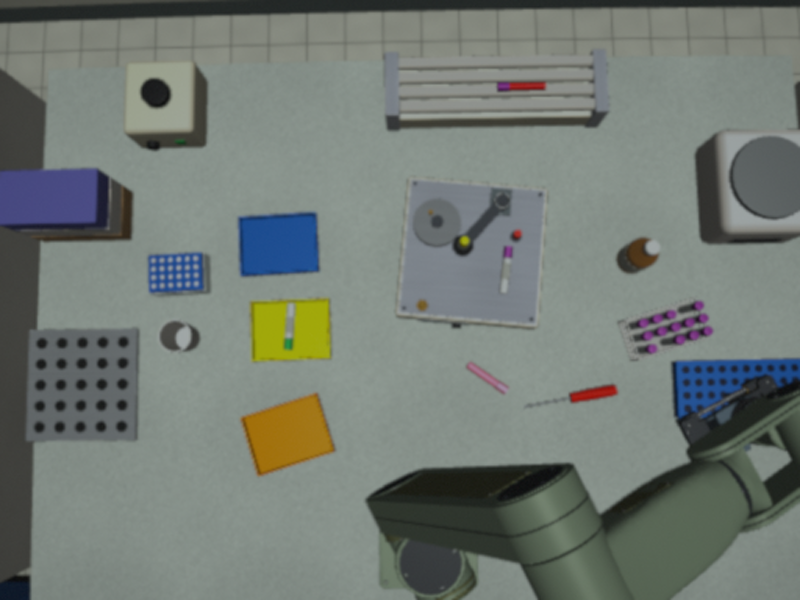

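View pics/scene0b.png

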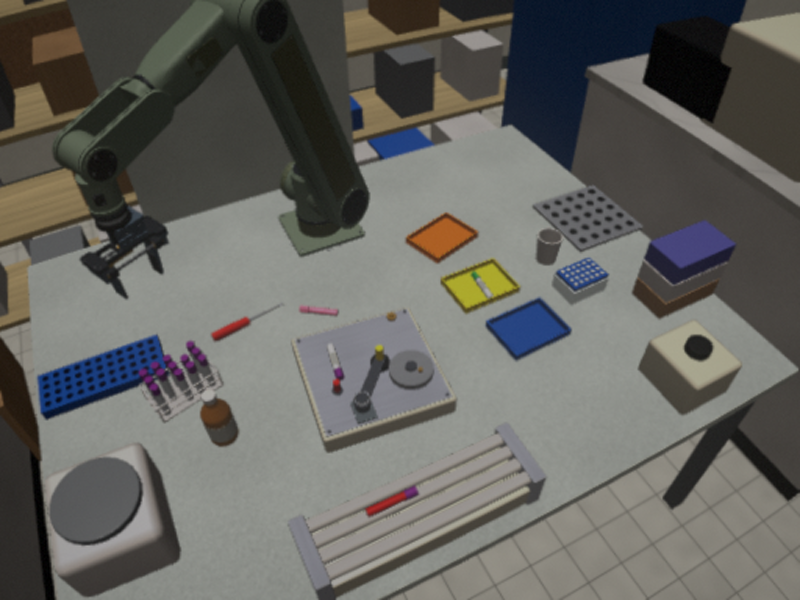

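View pics/top0c.png

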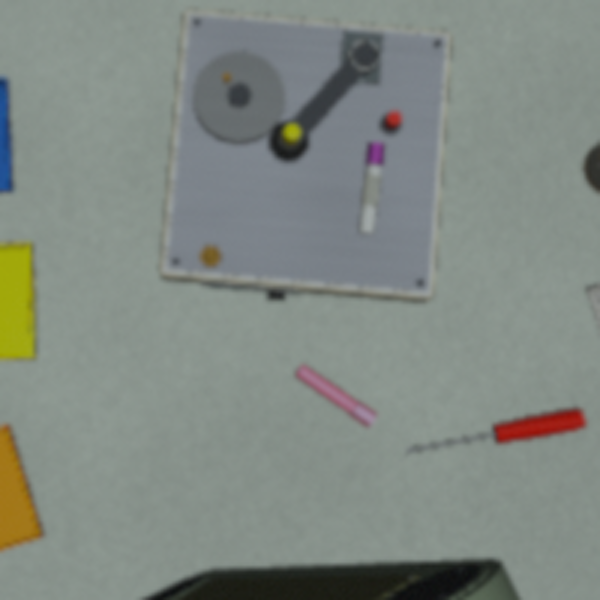

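```bash
python3 - <<'E'
from h import *
np.set_printoptions(precision=1,suppress=True)
c=imaging.get_calibration('top')
f=lambda u,v,z:at_z('top',200+(u+.5)/3-.5,110+(v+.5)/3-.5,z,c)
cor=[f(*p,60) for p in [(188,12),(450,35),(432,297),(165,275)]]
print('corners',np.array(cor)); ctr=np.mean(cor,0)
for i in range(4): print(np.linalg.norm(cor[i]-cor[(i+1)%4]))
ux=(cor[0]-cor[3]+cor[1]-cor[2]);ux[2]=0;ux/=np.linalg.norm(ux);uy=np.array([-ux[1],ux[0],0])
print('ctr',ctr,'yaw',np.degrees(np.arctan2(ux[1],ux[0])))
S=lambda x,y:ctr[:2]+ux[:2]*x+uy[:2]*y
piv=S(103,-50);print('pivot',piv,'wheel',S(50,80),'stop',S(38,-88))
print('pivot px',f(365,55,102),'wheel px',f(239,95,80),'stop px',f(393,120,93),'grip px top',f(291,132,126))
a=f(377,143,70);b=f(368,234,68.5);print('tube',a,b,(a+b)/2,np.linalg.norm(a-b),np.degrees(np.arctan2(*(a-b)[:2][::-1])))
g=f(291,132,126)[:2]; v=g-piv; print('arm len',np.linalg.norm(v),np.degrees(np.arctan2(v[1],v[0])))
th=.9;R=np.array([[np.cos(th),-np.sin(th)],[np.sin(th),np.cos(th)]]);print('grip at stop',piv+R@v)
m=outline_of
imaging.grab_frame('top')
for n in ('blue_tray',):
  for d in outline_of(n,'top'):
    cs,_=cv2.findContours(d['mask'].astype('uint8'),cv2.RETR_EXTERNAL,cv2.CHAIN_APPROX_NONE)
    k=max(cs,key=cv2.contourArea);rr=cv2.minAreaRect(k);print(n,d['confidence'],rr)
    P=[at_z('top',*p,22,c) for p in cv2.boxPoints(rr)];print(np.array(P),np.mean(P,0))
for d in outline_of('tube_center','top'):
    ys,xs=np.nonzero(d['mask']);print('tube mask',d['confidence'],at_z('top',xs.mean(),ys.mean(),68.5,c),len(xs))
E
```

```text
corners [[ 754.6   23.9   60. ]
 [ 723.6 -264.5   60. ]
 [ 434.6 -234.4   60. ]
 [ 463.4   53.6   60. ]]
290.03753690841353
290.54282263067887
289.42408657590425
292.6781749828774
ctr [ 594.  -105.4   60. ] yaw -5.899481899028463
pivot [ 691.4 -165.7] wheel [652.  -30.9] stop [ 622.8 -196.8]
pivot px [ 691.9 -164.4  102. ] wheel px [655.7 -29.8  80. ] stop px [ 622.7 -193.4   93. ] grip px top [605.1 -81.5 126. ]
tube [ 602.3 -178.7   70. ] [ 503.3 -166.1   68.5] [ 552.8 -172.4   69.2] 99.84289116151886 -7.249402036085218
arm len 120.55460057086835 135.69569225430376
grip at stop [ 571.8 -180.9]
blue_tray 0.7 ((183.3500213623047, 277.54998779296875), (40.47715377807617, 52.810035705566406), 71.56504821777344)
[[256.  397.   22. ]
 [308.4 230.8  22. ]
 [182.6 189.4  22. ]
 [130.6 354.3  22. ]] [219.4 292.9  22. ]
blue_tray 0.65 ((177.91763305664062, 155.4730682373047), (38.91908645629883, 50.5722770690918), 86.3086166381836)
[[689.7 401.7  22. ]
 [697.4 229.8  22. ]
 [564.3 221.7  22. ]
 [556.3 392.   22. ]] [626.9 311.3  22. ]
blue_tray 0.39 ((323.4129638671875, 171.98974609375), (6.309427261352539, 30.61240577697754), 6.709836483001709)
[[ 511.8 -159.5   22. ]
 [ 614.5 -174.6   22. ]
 [ 611.7 -195.6   22. ]
 [ 508.9 -180.4   22. ]] [ 561.7 -177.5   22. ]
tube mask 0.66 [ 552.9 -169.8   68.5] 158
tube mask 0.47 [ 333.4 -122.6   68.5] 96
tube mask 0.28 [ 578.8 -447.9   68.5] 460
```

```bash
cat >> h.py <<'E'
def plan(x,y,z,yang=None):
    "row (cm, rad) taking the TCP from present measured pose to x,y,z with tool-y heading yang deg, tool down"
    from scipy.spatial.transform import Rotation as Ro
    s=sensors.sense(); R=np.array(s['tcp_rot']); p=np.array(s['ee_pos'])
    d=R.T@(np.array([x,y,z])-p)/10
    if yang is None: w=np.zeros(3)
    else:
        a=np.radians(yang); X=np.array([0,0,-1.]);Y=np.array([np.cos(a),np.sin(a),0]);T=np.c_[X,Y,np.cross(X,Y)]
        w=Ro.from_matrix(R.T@T).as_rotvec()
    print('row x %.2f y %.2f z %.2f rx %.3f ry %.3f rz %.3f'%(*d,*w)); return d,w
E
python3 -c "
from h import *
plan(553,-171,360,-97)"
```

```text
row x 4.48 y -17.51 z -41.85 rx 0.585 ry -0.000 rz -0.000
```

```bash
R='{"x":4.5,"y":-17.5,"z":-41.85,"rx":0.585}'; python3 -m handwheel '[{"x":0,"y":-4.4,"z":-10.5,"rx":0.15},{"x":2,"y":-8.8,"z":-21,"rx":0.3},{"x":4.5,"y":-17.5,"z":-41.85,"rx":0.585},{"x":4.5,"y":-17.5,"z":-41.85,"rx":0.585},{"x":4.5,"y":-17.5,"z":-41.85,"rx":0.585},{"x":4.5,"y":-17.5,"z":-41.85,"rx":0.585},{"x":4.5,"y":-17.5,"z":-41.85,"rx":0.585},{"x":4.5,"y":-17.5,"z":-41.85,"rx":0.585},{"x":4.5,"y":-17.5,"z":-41.85,"rx":0.585},{"x":4.5,"y":-17.5,"z":-41.85,"rx":0.585},{"x":4.5,"y":-17.5,"z":-41.85,"rx":0.585},{"x":4.5,"y":-17.5,"z":-41.85,"rx":0.585}]' -0.2
python3 - <<'E'
from h import *
np.set_printoptions(precision=2,suppress=True)
s=sensors.sense();print(s['ee_pos'],s['joint_positions'],s['tcp_rot'],s['grip_width'])
c=imaging.get_calibration('wrist')
im=grab('wrist','w1.png'); cv2.imwrite('pics/w1b.png',cv2.resize(im[:,:,::-1],(768,576),interpolation=cv2.INTER_CUBIC))
for k in ('tube_center','grip_mid'):print(k,[(np.round(d['at'],1).tolist(),round(d['confidence'],2)) for d in find_in(k,'wrist')])
print(c)
E
```

```text
[ 256.72 -514.5   404.79] [-64.63  18.31  89.64  -0.    72.04  -1.14] [[ 0.    0.45 -0.89]
 [-0.   -0.89 -0.45]
 [-1.    0.    0.  ]] 1.0020156075460391
tube_center [([309.3, -164.7, 13.1], 0.93)]
grip_mid []
{'mtx': array([[278.31,   0.  , 255.84],
       [  0.  , 278.31, 193.77],
       [  0.  ,   0.  ,   1.  ]]), 'k1': -0.04208483593959538, 'R': array([[ 0.45, -0.89, -0.  ],
       [-0.86, -0.43,  0.26],
       [-0.23, -0.12, -0.97]]), 't': array([-576.15,  -29.3 ,  390.44])}invalid input at $[0]: expected keys x, y, z, rx, ry, rz
```

View pics/w1b.png

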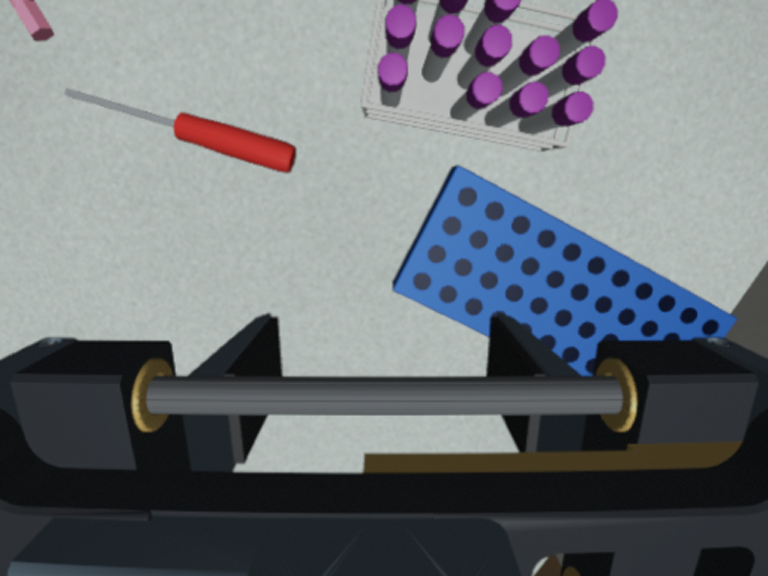

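The call was refused because all six keys are required, so the arm hasn't moved. The wrist picture shows the screwdriver, the rack and the two fingers at (270,330) and (495,330). I'll retype the move with full rows.

```bash
python3 -m handwheel '[{"x":0,"y":-4.4,"z":-10.5,"rx":0.15,"ry":0,"rz":0},{"x":2,"y":-8.8,"z":-21,"rx":0.3,"ry":0,"rz":0},{"x":4.5,"y":-17.5,"z":-41.85,"rx":0.585,"ry":0,"rz":0},{"x":4.5,"y":-17.5,"z":-41.85,"rx":0.585,"ry":0,"rz":0},{"x":4.5,"y":-17.5,"z":-41.85,"rx":0.585,"ry":0,"rz":0},{"x":4.5,"y":-17.5,"z":-41.85,"rx":0.585,"ry":0,"rz":0},{"x":4.5,"y":-17.5,"z":-41.85,"rx":0.585,"ry":0,"rz":0},{"x":4.5,"y":-17.5,"z":-41.85,"rx":0.585,"ry":0,"rz":0},{"x":4.5,"y":-17.5,"z":-41.85,"rx":0.585,"ry":0,"rz":0},{"x":4.5,"y":-17.5,"z":-41.85,"rx":0.585,"ry":0,"rz":0},{"x":4.5,"y":-17.5,"z":-41.85,"rx":0.585,"ry":0,"rz":0},{"x":4.5,"y":-17.5,"z":-41.85,"rx":0.585,"ry":0,"rz":0}]' -0.2
python3 - <<'E'
from h import *
np.set_printoptions(precision=2,suppress=True)
s=sensors.sense();print(s['ee_pos'],s['joint_positions'],s['tcp_rot'],s['grip_width'])
im=grab('wrist','w2.png'); cv2.imwrite('pics/w2b.png',cv2.resize(im[:,:,::-1],(768,576),interpolation=cv2.INTER_CUBIC))
for k in ('tube_center','grip_mid'):print(k,[(np.round(d['at'],1).tolist(),round(d['confidence'],2)) for d in find_in(k,'wrist')])
E
```

```text
clock: 2.45
ee_pos: [553.0, -171.1, 359.6]
tcp_rot: [[-0.001, -0.121, -0.993], [-0.001, -0.993, 0.121], [-1.0, 0.001, 0.001]]
contact_force: [0.0, -0.3, -0.3]
grip_width: 0.401
[ 552.96 -171.05  359.62] [-18.32  20.46  93.18  -0.05  66.4   78.65] [[-0.   -0.12 -0.99]
 [-0.   -0.99  0.12]
 [-1.    0.    0.  ]] 0.40112120795295014
tube_center [([604.7, -87.1, 125.5], 0.7), ([560.0, -175.8, 75.9], 0.63)]
grip_mid [([605.0, -88.9, 126.2], 0.93), ([558.0, -174.8, 75.9], 0.65)]
```

View pics/w2b.png

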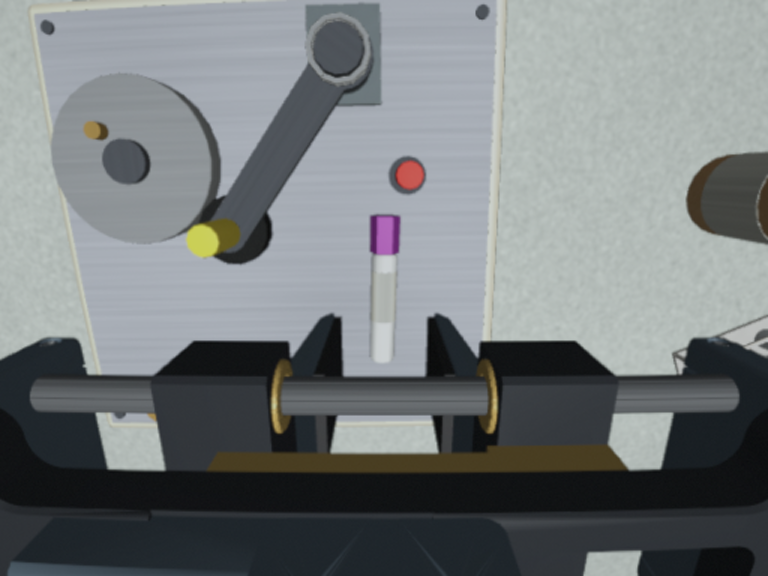

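The wrist picture shows the tube at (384,215) to (382,361), centred between the fingers, and the yellow grip's top at (205,240). I'll measure all of these.

```bash
python3 - <<'E'
from h import *
np.set_printoptions(precision=1,suppress=True)
c=imaging.get_calibration('wrist')
f=lambda u,v,z:at_z('wrist',(u+.5)/1.5-.5,(v+.5)/1.5-.5,z,c)
a=f(385.5,216,72);b=f(381.5,361,68.5);print(a,b,(a+b)/2,np.linalg.norm(a-b),np.degrees(np.arctan2(*(a-b)[:2][::-1])))
print('grip top',f(205,240,126),'pivot',f(338,47,102),'stop',f(410,175,93),'tube side mid', f(384,290,77))
plan(551,-172,254)
E
```

```text
[ 602.7 -180.5   72. ] [ 502.4 -165.3   68.5] [ 552.5 -172.9   70.2] 101.46981306331118 -8.619983356144932
grip top [606.9 -86.6 126. ] pivot [ 694.4 -167.   102. ] stop [ 625.8 -197.4   93. ] tube side mid [ 555.9 -173.7   77. ]
row x 10.60 y -0.01 z 0.13 rx 0.000 ry 0.000 rz 0.000
```

```bash
python3 -m handwheel '[{"x":3,"y":0.15,"z":0,"rx":0.02,"ry":0,"rz":0},{"x":6,"y":0.15,"z":0,"rx":0.02,"ry":0,"rz":0},{"x":8,"y":0.15,"z":0,"rx":0.02,"ry":0,"rz":0},{"x":9.2,"y":0.15,"z":0,"rx":0.02,"ry":0,"rz":0},{"x":10,"y":0.15,"z":0,"rx":0.02,"ry":0,"rz":0},{"x":10.5,"y":0.15,"z":0,"rx":0.02,"ry":0,"rz":0},{"x":10.6,"y":0.15,"z":0,"rx":0.02,"ry":0,"rz":0},{"x":10.6,"y":0.15,"z":0,"rx":0.02,"ry":0,"rz":0}]' -0.2
python3 -m handwheel '[{"x":0,"y":0,"z":0,"rx":0,"ry":0,"rz":0},{"x":0,"y":0,"z":0,"rx":0,"ry":0,"rz":0},{"x":0,"y":0,"z":0,"rx":0,"ry":0,"rz":0},{"x":0,"y":0,"z":0,"rx":0,"ry":0,"rz":0},{"x":0,"y":0,"z":0,"rx":0,"ry":0,"rz":0},{"x":0,"y":0,"z":0,"rx":0,"ry":0,"rz":0}]' -1 20
```

```text
clock: 3.4
ee_pos: [553.1, -172.7, 254.4]
tcp_rot: [[0.001, -0.142, -0.99], [-0.001, -0.99, 0.142], [-1.0, 0.0, -0.001]]
contact_force: [-1.1, -0.2, 0.2]
grip_width: 0.401
clock: 4.0
ee_pos: [553.0, -172.6, 254.2]
tcp_rot: [[0.001, -0.142, -0.99], [-0.0, -0.99, 0.142], [-1.0, 0.0, -0.001]]
contact_force: [-0.1, 1.5, 3.4]
grip_width: 0.181
```

```bash
python3 -m handwheel '[{"x":-0.5,"y":0,"z":0,"rx":0,"ry":0,"rz":0},{"x":-1.5,"y":0,"z":0,"rx":0,"ry":0,"rz":0},{"x":-3,"y":0,"z":0,"rx":0,"ry":0,"rz":0},{"x":-5,"y":0,"z":0,"rx":0,"ry":0,"rz":0},{"x":-7.5,"y":0,"z":0,"rx":0,"ry":0,"rz":0},{"x":-9.5,"y":0,"z":0,"rx":0,"ry":0,"rz":0},{"x":-11,"y":0,"z":0,"rx":0,"ry":0,"rz":0},{"x":-12,"y":0,"z":0,"rx":0,"ry":0,"rz":0},{"x":-12,"y":0,"z":0,"rx":0,"ry":0,"rz":0}]'
python3 - <<'E'
from h import *
im=grab('wrist','w3.png'); cv2.imwrite('pics/w3b.png',cv2.resize(im[:,:,::-1],(768,576),interpolation=cv2.INTER_CUBIC))
print(sensors.sense()['grip_width'])
plan(627,312,374,0)
E
```

```text
clock: 4.9
ee_pos: [553.0, -172.7, 375.5]
tcp_rot: [[0.003, -0.142, -0.99], [-0.001, -0.99, 0.142], [-1.0, 0.001, -0.003]]
contact_force: [-0.0, 0.2, 0.4]
grip_width: 0.179
0.18113428935084722
row x 0.01 y -49.02 z -0.47 rx -1.713 ry -0.000 rz -0.001
```

View pics/w3b.png

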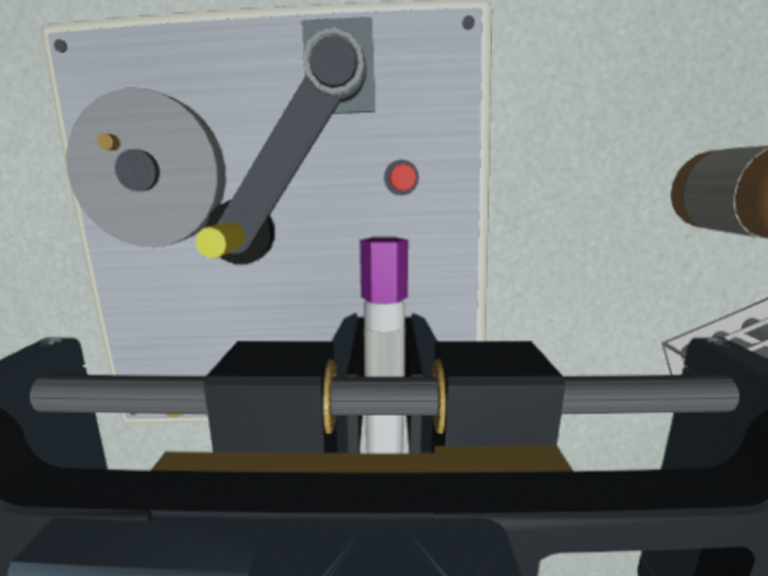

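The tube is held straight, with its cap at (384,270). Next I'll carry it to the blue tray.

```bash
python3 -m handwheel '[{"x":0,"y":-1,"z":0,"rx":-0.04,"ry":0,"rz":0},{"x":0,"y":-3,"z":0,"rx":-0.12,"ry":0,"rz":0},{"x":0,"y":-6.5,"z":-0.1,"rx":-0.24,"ry":0,"rz":0},{"x":0,"y":-10.5,"z":-0.1,"rx":-0.38,"ry":0,"rz":0},{"x":0,"y":-14.5,"z":-0.1,"rx":-0.52,"ry":0,"rz":0},{"x":0,"y":-18.5,"z":-0.2,"rx":-0.66,"ry":0,"rz":0},{"x":0,"y":-22.5,"z":-0.2,"rx":-0.80,"ry":0,"rz":0},{"x":0,"y":-26.5,"z":-0.3,"rx":-0.94,"ry":0,"rz":0},{"x":0,"y":-30.5,"z":-0.3,"rx":-1.08,"ry":0,"rz":0},{"x":0,"y":-34,"z":-0.35,"rx":-1.20,"ry":0,"rz":0},{"x":0,"y":-36.5,"z":-0.35,"rx":-1.28,"ry":0,"rz":0},{"x":0,"y":-37.5,"z":-0.4,"rx":-1.32,"ry":0,"rz":0}]'
python3 - <<'E'
from h import *
print(sensors.sense()['grip_width'])
plan(627,312,374,3)
E
```

```text
clock: 6.15
ee_pos: [609.6, 200.9, 372.3]
tcp_rot: [[-0.002, 0.926, -0.377], [-0.0, -0.377, -0.926], [-1.0, -0.002, 0.001]]
contact_force: [0.5, 0.5, -1.3]
grip_width: 0.18
0.17956363014570018
row x -0.18 y -2.58 z -10.94 rx -0.439 ry 0.000 rz 0.002
```

```bash
python3 -m handwheel '[{"x":0,"y":-0.3,"z":-1.5,"rx":-0.07,"ry":0,"rz":0},{"x":0,"y":-0.9,"z":-4,"rx":-0.17,"ry":0,"rz":0},{"x":0,"y":-1.7,"z":-7,"rx":-0.29,"ry":0,"rz":0},{"x":0,"y":-2.3,"z":-9.5,"rx":-0.38,"ry":0,"rz":0},{"x":0,"y":-2.6,"z":-10.7,"rx":-0.44,"ry":0,"rz":0},{"x":0,"y":-2.6,"z":-10.9,"rx":-0.44,"ry":0,"rz":0},{"x":0,"y":-2.6,"z":-10.9,"rx":-0.44,"ry":0,"rz":0}]'
python3 - <<'E'
from h import *
np.set_printoptions(precision=1,suppress=True)
im=grab('wrist','w4.png'); cv2.imwrite('pics/w4b.png',cv2.resize(im[:,:,::-1],(768,576),interpolation=cv2.INTER_CUBIC))
for k in ('blue_tray',):print(k,[(np.round(d['at'],1).tolist(),round(d['confidence'],2)) for d in find_in(k,'wrist')])
im=grab('top','t4.png'); cv2.imwrite('pics/t4b.png',cv2.resize(im[100:300,120:320,::-1],(600,600),interpolation=cv2.INTER_CUBIC))
E
```

```text
clock: 6.85
ee_pos: [627.6, 308.3, 372.9]
tcp_rot: [[-0.001, 0.999, 0.046], [-0.001, 0.046, -0.999], [-1.0, -0.001, 0.001]]
contact_force: [-0.8, -0.1, -1.5]
grip_width: 0.179
blue_tray [([629.7, 342.0, 4.7], 0.91), ([299.1, 251.0, 5.7], 0.61)]
```

View pics/w4b.png

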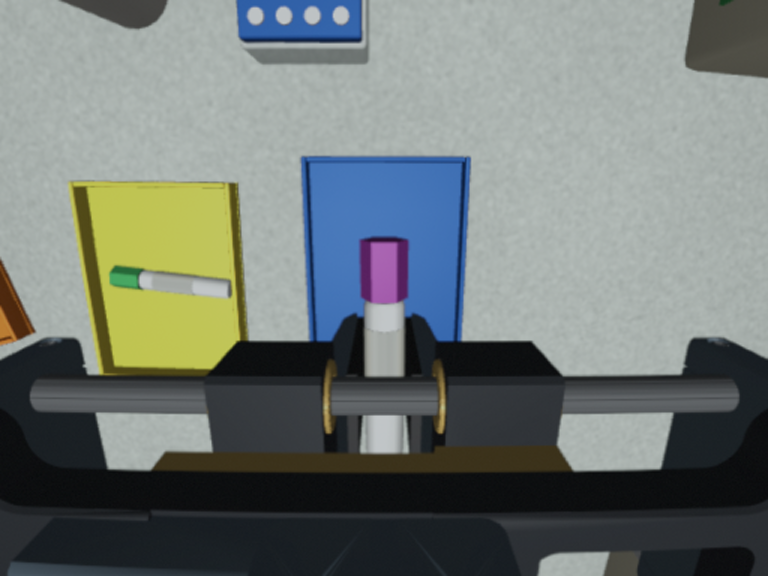

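View pics/t4b.png

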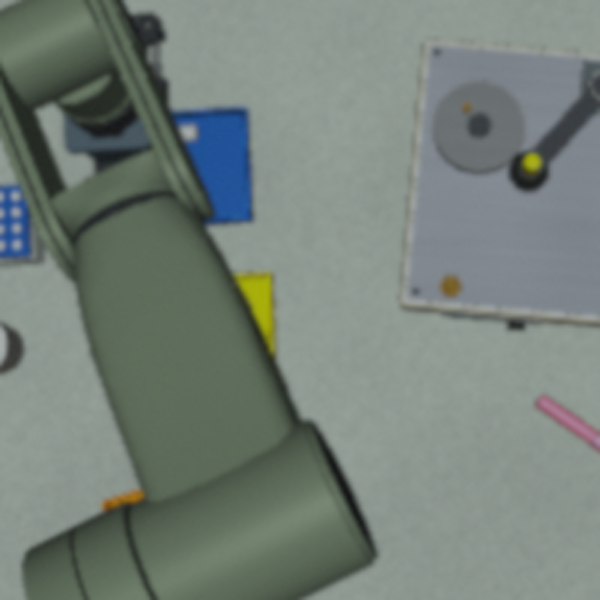

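The wrist picture shows the tube over the blue tray, whose far edge runs from (302,157) to (470,157). The tube is centred across the tray. I'll check the tray's x from that edge.

```bash
python3 - <<'E'
from h import *
np.set_printoptions(precision=1,suppress=True)
c=imaging.get_calibration('wrist')
f=lambda u,v,z:at_z('wrist',(u+.5)/1.5-.5,(v+.5)/1.5-.5,z,c)
print(f(302,157,22),f(470,157,22),f(462,340,22))
plan(627,312,199.5,3)
E
```

```text
[561.7 393.   22. ] [689.4 398.8  22. ] [697.1 250.2  22. ]
row x 17.42 y -0.05 z -0.46 rx -0.007 ry 0.001 rz 0.000
```

```bash
python3 -m handwheel '[{"x":1,"y":0,"z":0,"rx":0,"ry":0,"rz":0},{"x":3.5,"y":0,"z":0,"rx":0,"ry":0,"rz":0},{"x":6.5,"y":0,"z":0,"rx":0,"ry":0,"rz":0},{"x":9.5,"y":0,"z":0,"rx":0,"ry":0,"rz":0},{"x":12.5,"y":0,"z":0,"rx":0,"ry":0,"rz":0},{"x":14.5,"y":0,"z":0,"rx":0,"ry":0,"rz":0},{"x":16,"y":0,"z":0,"rx":0,"ry":0,"rz":0},{"x":16.8,"y":0,"z":0,"rx":0,"ry":0,"rz":0},{"x":17.2,"y":0,"z":0,"rx":0,"ry":0,"rz":0},{"x":17.4,"y":0,"z":0,"rx":0,"ry":0,"rz":0},{"x":17.4,"y":0,"z":0,"rx":0,"ry":0,"rz":0},{"x":17.4,"y":0,"z":0,"rx":0,"ry":0,"rz":0}]'
```

```text
clock: 8.2
ee_pos: [628.0, 308.8, 200.7]
tcp_rot: [[0.002, 0.999, 0.047], [0.001, 0.047, -0.999], [-1.0, 0.002, -0.001]]
contact_force: [0.6, 0.4, 0.4]
grip_width: 0.182
```

```bash
python3 -m handwheel '[{"x":0.1,"y":0,"z":0,"rx":0,"ry":0,"rz":0},{"x":0.15,"y":0,"z":0,"rx":0,"ry":0,"rz":0},{"x":0.2,"y":0,"z":0,"rx":0,"ry":0,"rz":0},{"x":0.2,"y":0,"z":0,"rx":0,"ry":0,"rz":0}]'
python3 -m handwheel '[{"x":0,"y":0,"z":0,"rx":0,"ry":0,"rz":0},{"x":0,"y":0,"z":0,"rx":0,"ry":0,"rz":0},{"x":0,"y":0,"z":0,"rx":0,"ry":0,"rz":0},{"x":0,"y":0,"z":0,"rx":0,"ry":0,"rz":0},{"x":0,"y":0,"z":0,"rx":0,"ry":0,"rz":0},{"x":0,"y":0,"z":0,"rx":0,"ry":0,"rz":0},{"x":0,"y":0,"z":0,"rx":0,"ry":0,"rz":0},{"x":0,"y":0,"z":0,"rx":0,"ry":0,"rz":0}]' -0.2
```

```text
clock: 8.6
ee_pos: [627.8, 308.7, 198.2]
tcp_rot: [[0.0, 0.999, 0.047], [0.0, 0.047, -0.999], [-1.0, 0.0, -0.0]]
contact_force: [-0.0, 0.7, 2.0]
grip_width: 0.179
clock: 9.4
ee_pos: [627.7, 308.7, 197.7]
tcp_rot: [[0.0, 0.999, 0.047], [-0.0, 0.047, -0.999], [-1.0, 0.0, 0.0]]
contact_force: [-0.2, -0.7, -0.4]
grip_width: 0.4
```

```bash
python3 -m handwheel '[{"x":-0.5,"y":0,"z":0,"rx":0,"ry":0,"rz":0},{"x":-2,"y":0,"z":0,"rx":0,"ry":0,"rz":0},{"x":-5,"y":0,"z":0,"rx":0,"ry":0,"rz":0},{"x":-9,"y":0,"z":0,"rx":0,"ry":0,"rz":0},{"x":-13,"y":0,"z":0,"rx":0,"ry":0,"rz":0},{"x":-16,"y":0,"z":0,"rx":0,"ry":0,"rz":0},{"x":-17.5,"y":0,"z":0,"rx":0,"ry":0,"rz":0},{"x":-17.5,"y":0,"z":0,"rx":0,"ry":0,"rz":0}]'
python3 - <<'E'
from h import *
np.set_printoptions(precision=1,suppress=True)
im=grab('wrist','w5.png'); cv2.imwrite('pics/w5b.png',cv2.resize(im[:,:,::-1],(768,576),interpolation=cv2.INTER_CUBIC))
E
```

```text
clock: 10.2
ee_pos: [627.8, 308.8, 377.6]
tcp_rot: [[0.007, 0.999, 0.047], [0.003, 0.047, -0.999], [-1.0, 0.008, -0.003]]
contact_force: [0.4, 0.6, 0.2]
grip_width: 0.402
```

View pics/w5b.png

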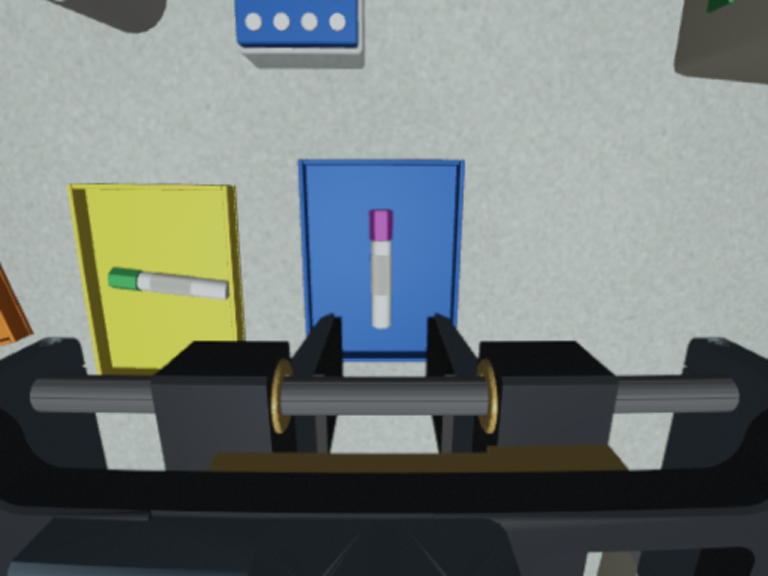

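The picture shows the purple-capped tube lying free in the blue tray, from (381,210) to (381,328). Step 1 is met geometrically, so next is the grip.

```bash
python3 - <<'E'
from h import *
np.set_printoptions(precision=1,suppress=True)
c=imaging.get_calibration('wrist')
f=lambda u,v,z:at_z('wrist',(u+.5)/1.5-.5,(v+.5)/1.5-.5,z,c)
print('tube ctr',(f(381,210,13)+f(381,328,13))/2)
plan(580,-84,370,-100)
E
```

```text
tube ctr [627.  306.5  13. ]
row x 0.43 y -6.60 z 39.00 rx 1.792 ry -0.004 rz -0.001
```

```bash
python3 -m handwheel '[{"x":0,"y":-0.2,"z":1.5,"rx":0.07,"ry":0,"rz":0},{"x":0,"y":-0.8,"z":5,"rx":0.2,"ry":0,"rz":0},{"x":0,"y":-1.5,"z":9,"rx":0.34,"ry":0,"rz":0},{"x":0,"y":-2.3,"z":13.5,"rx":0.48,"ry":0,"rz":0},{"x":0,"y":-3,"z":18,"rx":0.62,"ry":0,"rz":0},{"x":0,"y":-3.8,"z":22.5,"rx":0.76,"ry":0,"rz":0},{"x":0,"y":-4.6,"z":27,"rx":0.9,"ry":0,"rz":0},{"x":0,"y":-5.3,"z":31,"rx":1.04,"ry":0,"rz":0},{"x":0,"y":-5.9,"z":34.5,"rx":1.18,"ry":0,"rz":0},{"x":0,"y":-6.3,"z":37,"rx":1.32,"ry":0,"rz":0},{"x":0,"y":-6.5,"z":38.5,"rx":1.46,"ry":0,"rz":0},{"x":0,"y":-6.6,"z":39,"rx":1.6,"ry":0,"rz":0}]' 0.1
python3 -m handwheel '[{"x":0,"y":0,"z":0,"rx":0.12,"ry":0,"rz":0},{"x":0,"y":0,"z":0,"rx":0.19,"ry":0,"rz":0},{"x":0,"y":0,"z":0,"rx":0.19,"ry":0,"rz":0},{"x":0,"y":0,"z":0,"rx":0.19,"ry":0,"rz":0}]'
python3 - <<'E'
from h import *
np.set_printoptions(precision=1,suppress=True)
im=grab('wrist','w6.png'); cv2.imwrite('pics/w6b.png',cv2.resize(im[:,:,::-1],(768,576),interpolation=cv2.INTER_CUBIC))
for k in ('grip_mid','spring_arm'):print(k,[(np.round(d['at'],1).tolist(),round(d['confidence'],2)) for d in find_in(k,'wrist')])
im=grab('top','t6.png'); cv2.imwrite('pics/t6b.png',cv2.resize(im[:,:,::-1],(800,600),interpolation=cv2.INTER_CUBIC))
E
```

```text
clock: 11.45
ee_pos: [579.4, -85.7, 371.3]
tcp_rot: [[-0.003, 0.01, -1.0], [-0.0, -1.0, -0.01], [-1.0, 0.0, 0.003]]
contact_force: [0.0, -0.0, -0.0]
grip_width: 0.549
clock: 11.85
ee_pos: [579.9, -83.9, 371.8]
tcp_rot: [[-0.002, -0.17, -0.985], [0.0, -0.985, 0.17], [-1.0, 0.0, 0.002]]
contact_force: [0.3, -0.2, 0.3]
grip_width: 0.553
grip_mid [([606.7, -83.5, 125.8], 0.71)]
spring_arm [([655.6, -130.4, 90.1], 0.75)]
```

View pics/w6b.png

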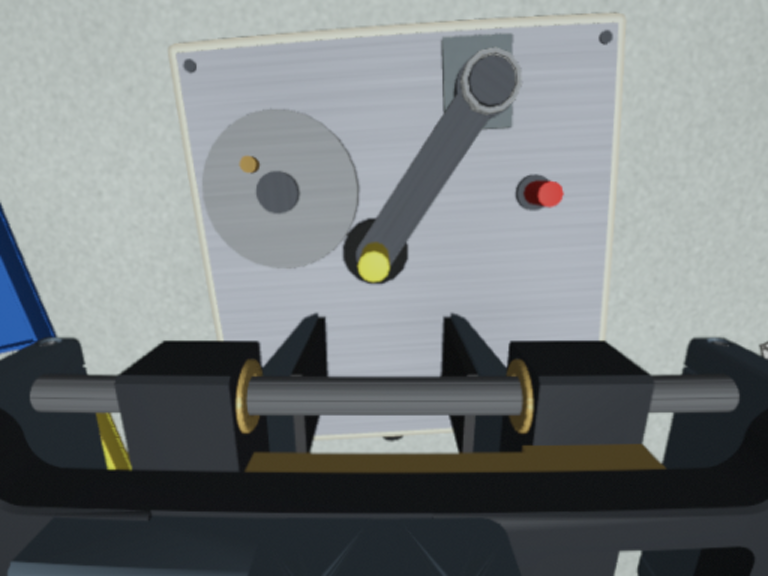

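View pics/t6b.png

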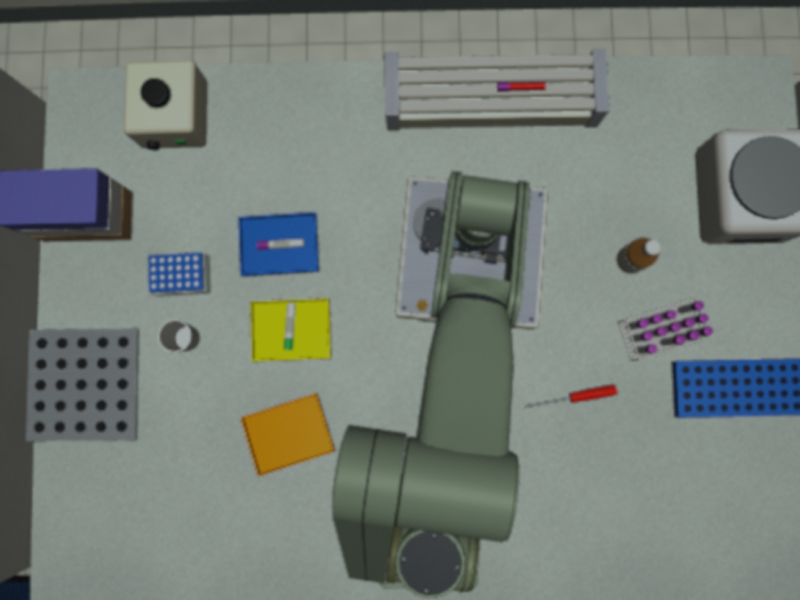

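The top view shows the tube lying in the blue tray at (280,244) and everything else in place. The wrist view shows the grip top at (374,266), the pivot at (491,79) and the red stop at (551,194).

```bash
python3 - <<'E'
from h import *
np.set_printoptions(precision=1,suppress=True)
c=imaging.get_calibration('wrist')
f=lambda u,v,z:at_z('wrist',(u+.5)/1.5-.5,(v+.5)/1.5-.5,z,c)
g=f(374,266,126);p=f(491,79,102);s=f(551,194,93);print(g,p,s,np.linalg.norm((g-p)[:2]))
v=g-p; print(np.degrees(np.arctan2(v[1],v[0])))
plan(g[0],g[1],288)
E
```

```text
[607.6 -84.  126. ] [ 695.7 -164.8  102. ] [ 626.8 -196.3   93. ] 119.63205538516117
137.46632945195373
row x 8.45 y -0.46 z -2.72 rx 0.000 ry 0.000 rz 0.000
```

```bash
python3 -m handwheel '[{"x":0,"y":-0.15,"z":-1,"rx":0,"ry":0,"rz":0},{"x":0,"y":-0.4,"z":-2.2,"rx":0,"ry":0,"rz":0},{"x":0.5,"y":-0.4,"z":-2.6,"rx":0,"ry":0,"rz":0},{"x":2,"y":-0.4,"z":-2.6,"rx":0,"ry":0,"rz":0},{"x":4,"y":-0.4,"z":-2.6,"rx":0,"ry":0,"rz":0},{"x":6,"y":-0.4,"z":-2.6,"rx":0,"ry":0,"rz":0},{"x":7.5,"y":-0.4,"z":-2.6,"rx":0,"ry":0,"rz":0},{"x":8.3,"y":-0.4,"z":-2.6,"rx":0,"ry":0,"rz":0},{"x":8.5,"y":-0.4,"z":-2.6,"rx":0,"ry":0,"rz":0},{"x":8.5,"y":-0.4,"z":-2.6,"rx":0,"ry":0,"rz":0}]'
python3 - <<'E'
from h import *
im=grab('wrist','w7.png'); cv2.imwrite('pics/w7b.png',cv2.resize(im[:,:,::-1],(768,576),interpolation=cv2.INTER_CUBIC))
E
```

```text
clock: 13.05
ee_pos: [606.7, -84.5, 287.8]
tcp_rot: [[0.0, -0.171, -0.985], [-0.0, -0.985, 0.171], [-1.0, 0.0, -0.0]]
contact_force: [0.1, -0.7, -0.4]
grip_width: 0.553
```

View pics/w7b.png

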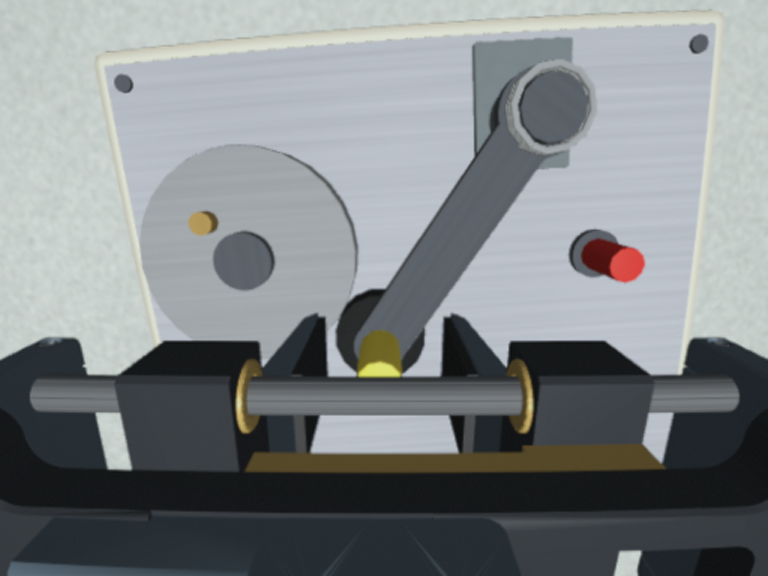

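The picture shows the grip at (380,360), between the fingers and just left of their middle. I'll close on it.

```bash
python3 -m handwheel '[{"x":0,"y":0,"z":0,"rx":0,"ry":0,"rz":0},{"x":0,"y":0,"z":0,"rx":0,"ry":0,"rz":0},{"x":0,"y":0,"z":0,"rx":0,"ry":0,"rz":0},{"x":0,"y":0,"z":0,"rx":0,"ry":0,"rz":0},{"x":0,"y":0,"z":0,"rx":0,"ry":0,"rz":0},{"x":0,"y":0,"z":0,"rx":0,"ry":0,"rz":0},{"x":0,"y":0,"z":0,"rx":0,"ry":0,"rz":0},{"x":0,"y":0,"z":0,"rx":0,"ry":0,"rz":0}]' -1 45
python3 - <<'E'
from h import *
np.set_printoptions(precision=2,suppress=True)
s=sensors.sense();p=s['ee_pos'];R=np.array(s['tcp_rot']);print(s['contact_force'])
g=p[:2].copy(); 
# arc: the pads may hold grip off centre along tool z; direction of arm home 137.3 deg
for th in (.1,.2,.3,.4,.5,.6,.7,.8,.9,.92):
    a=np.radians(137.3); d=120*np.array([np.cos(a+th)-np.cos(a),np.sin(a+th)-np.sin(a),0])
    print(th,(R.T@d/10)[1:], d[:2])
E
```

```text
clock: 13.9
ee_pos: [606.4, -84.1, 288.0]
tcp_rot: [[0.0, -0.171, -0.985], [0.001, -0.985, 0.171], [-1.0, -0.001, 0.0]]
contact_force: [-0.5, 4.9, 3.1]
grip_width: 0.188
[-0.5   4.89  3.13]
0.1 [1.04 0.6 ] [-7.68 -9.21]
0.2 [2.13 1.09] [-14.41 -19.14]
0.3 [3.27 1.47] [-20.11 -29.7 ]
0.4 [4.44 1.74] [-24.73 -40.77]
0.5 [5.63 1.88] [-28.22 -52.24]
0.6 [6.83 1.91] [-30.55 -64.01]
0.7 [8.03 1.82] [-31.69 -75.95]
0.8 [9.21 1.61] [-31.63 -87.95]
0.9 [10.36  1.28] [-30.38 -99.87]
0.92 [10.59  1.2 ] [ -29.98 -102.24]
```

```bash
python3 -m handwheel '[{"x":0,"y":0.25,"z":0.15,"rx":0,"ry":0,"rz":0},{"x":0,"y":0.6,"z":0.35,"rx":0,"ry":0,"rz":0},{"x":0,"y":1.04,"z":0.6,"rx":0,"ry":0,"rz":0},{"x":0,"y":1.58,"z":0.85,"rx":0,"ry":0,"rz":0},{"x":0,"y":2.13,"z":1.09,"rx":0,"ry":0,"rz":0},{"x":0,"y":2.7,"z":1.29,"rx":0,"ry":0,"rz":0},{"x":0,"y":3.27,"z":1.47,"rx":0,"ry":0,"rz":0},{"x":0,"y":3.85,"z":1.61,"rx":0,"ry":0,"rz":0},{"x":0,"y":4.2,"z":1.7,"rx":0,"ry":0,"rz":0},{"x":0,"y":4.44,"z":1.74,"rx":0,"ry":0,"rz":0},{"x":0,"y":4.44,"z":1.74,"rx":0,"ry":0,"rz":0}]'
python3 - <<'E'
from h import *
im=grab('wrist','w8.png'); cv2.imwrite('pics/w8b.png',cv2.resize(im[:,:,::-1],(768,576),interpolation=cv2.INTER_CUBIC))
E
```

```text
clock: 15.0
ee_pos: [581.7, -125.3, 288.0]
tcp_rot: [[0.001, -0.172, -0.985], [0.001, -0.985, 0.172], [-1.0, -0.001, -0.001]]
contact_force: [0.7, 4.9, 2.8]
grip_width: 0.186
```

View pics/w8b.png

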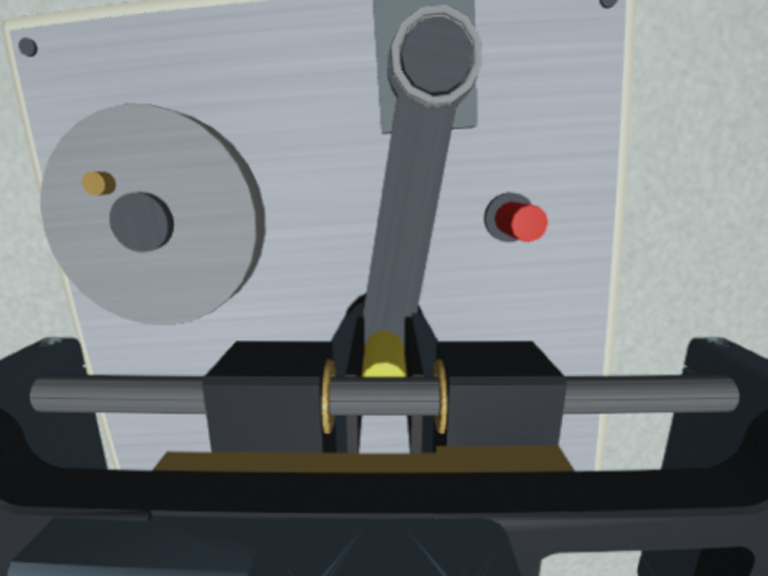

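The arm has followed, with the grip held at (385,355) and the stop at (525,222). I'll go on to the stop.

```bash
python3 -m handwheel '[{"x":0,"y":0.25,"z":0.03,"rx":0,"ry":0,"rz":0},{"x":0,"y":0.7,"z":0.08,"rx":0,"ry":0,"rz":0},{"x":0,"y":1.19,"z":0.14,"rx":0,"ry":0,"rz":0},{"x":0,"y":1.79,"z":0.16,"rx":0,"ry":0,"rz":0},{"x":0,"y":2.39,"z":0.17,"rx":0,"ry":0,"rz":0},{"x":0,"y":2.99,"z":0.13,"rx":0,"ry":0,"rz":0},{"x":0,"y":3.59,"z":0.08,"rx":0,"ry":0,"rz":0},{"x":0,"y":4.18,"z":-0.02,"rx":0,"ry":0,"rz":0},{"x":0,"y":4.77,"z":-0.13,"rx":0,"ry":0,"rz":0},{"x":0,"y":5.1,"z":-0.23,"rx":0,"ry":0,"rz":0},{"x":0,"y":5.4,"z":-0.31,"rx":0,"ry":0,"rz":0},{"x":0,"y":5.4,"z":-0.31,"rx":0,"ry":0,"rz":0}]'
```

```text
clock: 16.25
ee_pos: [575.8, -178.4, 288.0]
tcp_rot: [[0.001, -0.173, -0.985], [0.003, -0.985, 0.173], [-1.0, -0.003, -0.001]]
contact_force: [2.4, 8.4, 3.4]
grip_width: 0.186
```

```bash
python3 -m handwheel '[{"x":0,"y":0.15,"z":-0.05,"rx":0,"ry":0,"rz":0},{"x":0,"y":0.3,"z":-0.09,"rx":0,"ry":0,"rz":0},{"x":0,"y":0.4,"z":-0.12,"rx":0,"ry":0,"rz":0},{"x":0,"y":0.4,"z":-0.12,"rx":0,"ry":0,"rz":0}]'
python3 - <<'E'
from h import *
im=grab('wrist','w9.png'); cv2.imwrite('pics/w9b.png',cv2.resize(im[:,:,::-1],(768,576),interpolation=cv2.INTER_CUBIC))
E
```

```text
clock: 16.65
ee_pos: [576.2, -182.1, 288.0]
tcp_rot: [[0.001, -0.172, -0.985], [0.003, -0.985, 0.172], [-1.0, -0.003, -0.001]]
contact_force: [1.6, 8.2, 3.3]
grip_width: 0.189
```

View pics/w9b.png

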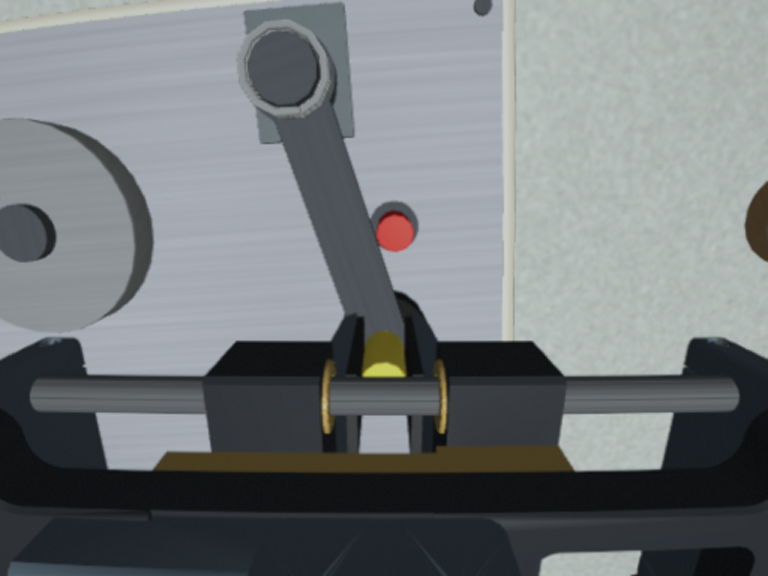

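The arm's edge is almost touching the red stop at (395,231), and the force is still only the spring's. I'll push on until contact.

```bash
python3 -m handwheel '[{"x":0,"y":0.1,"z":-0.03,"rx":0,"ry":0,"rz":0},{"x":0,"y":0.2,"z":-0.06,"rx":0,"ry":0,"rz":0},{"x":0,"y":0.2,"z":-0.06,"rx":0,"ry":0,"rz":0},{"x":0,"y":0.2,"z":-0.06,"rx":0,"ry":0,"rz":0}]'
```

```text
clock: 17.1
ee_pos: [576.5, -183.6, 288.0]
tcp_rot: [[0.001, -0.172, -0.985], [0.004, -0.985, 0.172], [-1.0, -0.004, -0.0]]
contact_force: [2.0, 10.1, 3.5]
grip_width: 0.18
```

```bash
python3 -m handwheel '[{"x":0,"y":0.1,"z":-0.03,"rx":0,"ry":0,"rz":0},{"x":0,"y":0.15,"z":-0.04,"rx":0,"ry":0,"rz":0},{"x":0,"y":0.15,"z":-0.04,"rx":0,"ry":0,"rz":0},{"x":0,"y":0.15,"z":-0.04,"rx":0,"ry":0,"rz":0}]'
```

```text
clock: 17.5
ee_pos: [576.5, -184.3, 288.0]
tcp_rot: [[0.001, -0.173, -0.985], [0.007, -0.985, 0.173], [-1.0, -0.007, 0.001]]
contact_force: [1.7, 15.0, 4.2]
grip_width: 0.187
```

The force rose from 8 to 15 N, so the arm is on the stop. One hold and a last look before handing in.

```bash
python3 -m handwheel '[{"x":0,"y":0,"z":0,"rx":0,"ry":0,"rz":0},{"x":0,"y":0,"z":0,"rx":0,"ry":0,"rz":0},{"x":0,"y":0,"z":0,"rx":0,"ry":0,"rz":0},{"x":0,"y":0,"z":0,"rx":0,"ry":0,"rz":0},{"x":0,"y":0,"z":0,"rx":0,"ry":0,"rz":0}]'
python3 - <<'E'
from h import *
im=grab('wrist','w10.png'); b=grab('top','t10.png'); 
cv2.imwrite('pics/m10.png',np.vstack([cv2.resize(im[:,:,::-1],(400,300)),cv2.resize(b[:,:,::-1],(400,300))]))
cv2.imwrite('pics/t10b.png',cv2.resize(b[:,:,::-1],(800,600),interpolation=cv2.INTER_CUBIC))
cv2.imwrite('pics/w10b.png',cv2.resize(im[:,:,::-1],(768,576),interpolation=cv2.INTER_CUBIC))
E
```

```text
clock: 18.0
ee_pos: [576.6, -184.3, 288.0]
tcp_rot: [[0.0, -0.173, -0.985], [0.007, -0.985, 0.173], [-1.0, -0.007, 0.001]]
contact_force: [2.0, 14.3, 4.9]
grip_width: 0.185
```

View pics/w10b.png

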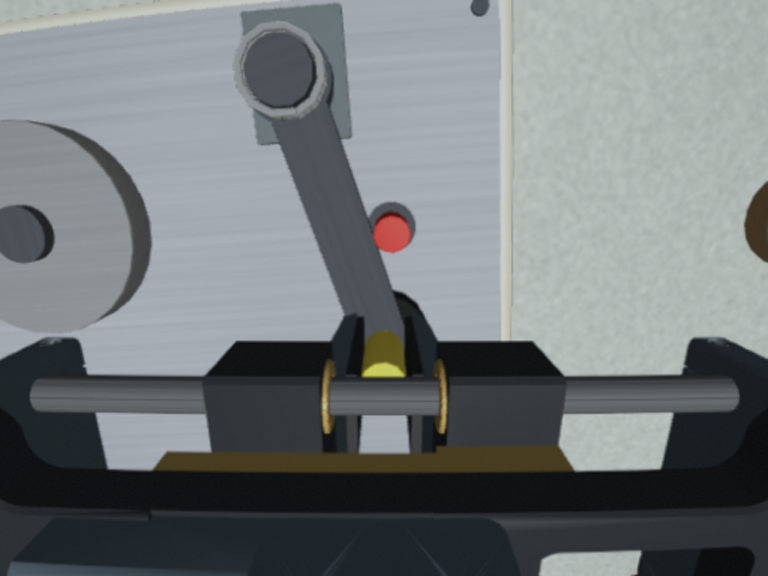

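View pics/t10b.png

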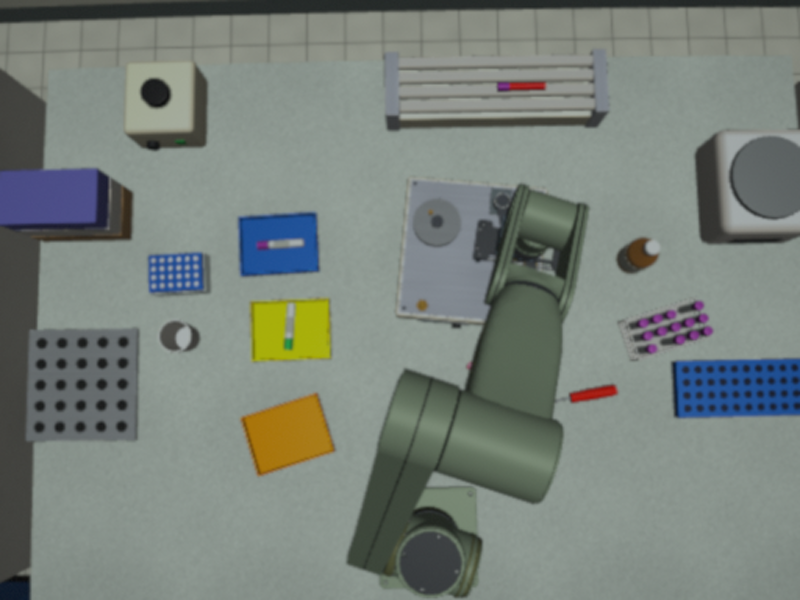

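The wrist view shows the spring arm touching the red stop at (392,232), with the grip held at (384,355). The top view shows the tube in the blue tray at (280,244) and the bystanders where they were. I'm handing in now.

```bash
python3 -c "
from cell import r
print(r.close_job())"
```

```text
the job is handed in; nothing more can be done
None
```

I laid the purple-capped tube flat in the blue tray, then swung the spring arm by its yellow grip to the red stop. I handed in at about 18 s with the gripper still holding it there; the interface reports no verdict.

- **Tube:** it was let go on the tray floor. I measured its centre at about (627, 306) mm, near the tray's middle. The last top view shows it lying there alone.
- **Spring arm:** the wrist picture shows it touching the stop. The side force rose from about 8 N, the spring alone, to about 14 N and stayed there. From the grip's path the swing is about 0.9 rad. The jaws were set to 45 N, and the opening reads about 17 mm on the 18 mm sleeve.
- **Bystanders:** none looks moved in the last top view; the robot arm hid the screwdriver's tip.
- **Disagreements:** the wrist and top cameras differed by about 3 mm in x on the grip and pivot, which the pad width covered. One early move call was refused for missing keys, so nothing moved then.

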